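Unlatch a soap curing box and weigh the bar

ROBOT

A 6-joint arm with a two-finger parallel gripper is mounted at the origin on the work surface. World frame = base frame: x ahead of the robot, y to its left, z up, the work surface at z = 0. Lengths are in m, angles in rad, forces in N, time in s.
With the tool pointing down it reaches from about 0.275 to 0.875 m from the base axis. Payload 12.5 kg.
Tool frame: the origin (TCP) lies midway between the tips of the shut fingers; the grasp point (between the pads) lies 19 mm behind it; y points along the fingers, z is the direction in which the jaws open and shut, and the axes are right-handed (so a half turn about y gives the same grasp; the last joint's range is limited). The gripper opens to 85 mm and grips with 20 to 120 N. Pads are 22 mm wide; open, the fingers measure 114 mm over their backs; the gripper's body (76 mm by 85 mm) begins 54 mm behind the grasp point. The pads swing forward as they close: fully open they stand 13 mm farther back than shut.
Start: joints at [-1.396, 0.351, 1.652, -0, 1.139, -0.085], TCP at [0.141, -0.532, 0.231] pointing down, gripper open.
Joint ranges: [-2.75, 2.75], [-0.79, 2.1], [0.01, 2.65], [-1.57, 4.71], [0.07, 3.14], [-2.87, 2.87]. Speed limits (rad/s): [2.22, 2.22, 2.79, 3.14, 3.14, 3.14].

INTERFACE

Orientations are given as a unit quaternion [w, x, y, z].
In Python, from rig import bot gives the robot as it stands. The module is installed in compiled form; this text tells all that it offers.
- The arm moves only by the tool jog_arm, never from a script. Its argument "rows" is a list that holds one entry, the list of rows, each a list of 5 numbers: the opening, from 0 (shut) to 1 (fully open), then the shift along the tool's x, y, z in m, then the turn about the tool's y in degrees. In form: [[[gripper, tx, ty, tz, turn], ...]]. A call has 1 to 5 rows; each row shifts and turns the commanded pose from where the row before left it, along the tool's axes as they then stand; what a row does not reach is not made up. A row lasts 1/10 s, in which the tool goes at most 50 mm and 8.59 degrees, less where a joint would pass 70% of its speed; a pose out of reach is approached as far as the arm can. A call with a gripper value outside its range is refused whole. The fingers move at their own pace and stop on an object; the grip force is fixed at half the most. Time passes only in rows, so rows that do not move let the fingers close. It gives the time, the measured TCP pose, the force and the opening at its end, in the units of the state.
- bot.get_obs(): the state, without advancing time (a new reading comes with each control period).
- bot.get_image(name): name is "side" or "top" or "wrist"; returns the picture (480x640x3 uint8, red, green, blue); there is no depth.
- bot.camera_info(name): a dict with "fovy" (degrees; the focal length in pixels is half the picture's height over the tangent of half this angle, whatever the lens; pixels are square), "cx", "cy" (the principal point, pixels), "pose" (4x4, takes a point from camera to world coordinates). Camera axes: x right, y up, looking along -z (the intrinsics and any distortion apply to the point x, -y, -z); pixel columns grow to the right and rows downward; lengths in m; the calibration is good to about 2 mm. A picture is of the moment at which its call begins: read the wrist's pose just before it. camera_info takes no time and is no camera call; for the wrist camera it gives the pose at the moment of the call.
- bot.finish_job(): hands the job in, once; it reports no verdict.
The state is a dict: "t": time; "joints": joint angles; "joint_vel": joint speeds; "joint_torque": joint torques, N m; "tcp_pos": TCP position; "eef_rot": TCP orientation; "contact_force": force on the tool from outside, world axes, zero at the start; "moment": the same for the moment, N m; "width": finger opening in m.
Only numpy, scipy, OpenCV 4.12 (cv2) and the standard library are available. Lean on these libraries where they do the work, as an engineer would, in place of code of your own. Each camera call takes 0.05 s, during which the arm holds its last target. There are 200 camera calls.

TASK

Open the wooden curing box on the steel table: swing the keeper well clear of the bolt it blocks, draw the bolt all the way back, and then slide the cover fully open. Take the soap bar out of the box and lower it flat onto the middle of the weighing scale's steel platform, not letting go until it is down on it. Leave the box open, the scale clear of the gripper, and everything else on the table where it stands.

Things in the scene. Friction and masses are not known exactly. Their poses are not given: they have to be found in the camera images.
- case: Wooden curing box, fixed; sizes in mm, in its own axes. Origin on the table; x points away from the robot (turned up to 15 degrees). Spans x -92 to 72, y -145 to 145, top face 55 above the table. The -y half is a well under the cover, the +y half solid deck. On the front strip (x about -78) bolt and keeper, plain steel, lie in line along y: the keeper stops the bolt, the bolt stops the cover.
- well_floor (a point): Centre of the floor of the box's well (box x = 2, y = -66), 20 above the table. Inside, the well measures 113 in x and 140 in y; its walls rise to 55 above the table, and two aluminium runners for the cover, 6 wide, rise to 69 along its two ends (box y = -146 and y = 15).
- keeper (a joint): Angle (rad) of the keeper, a flat swivel arm 66 long, 18 wide, top 9 above the box top, on a vertical pivot. 0 to 0.08 at the start: it points along box -y, its end 2.5 behind the bolt knob, so the bolt cannot be drawn. Grows as it swings towards box +x over the deck (anticlockwise from above), stop at 1.75. Drag 0.05 N m, stays where left. The bolt passes beyond 0.8; well clear is over 1.0.
- keeper_post (a point): Upright round thumb post of the keeper, 12 diameter, 45 from the pivot; it stands from 8 to 50 above the box's top face. This point is on its axis, 34 above the top face (89 above the table), and moves with the keeper. It can be pinched and led round the arc, or pushed.
- keeper_pivot (a point): The keeper's vertical pivot axis, at box x = -75, y = +125; this point is 34 above the box's top face, level with keeper_post. The pivot boss itself is 18 diameter and only 12 high.
- bolt (a joint): Slide (m) of the bolt along box +y: 0 shut, its 12 diameter rod reaching 40 mm across in front of the cover's front edge; 0.05 fully drawn (stop). The tongue clears the cover at 0.042. Drag about 2 N, stays where left.
- bolt_knob (a point): Upright round knob of the bolt, 16 diameter, from 4 to 50 above the box's top face (its rod lies from 3 to 15 above that face). This point is on its axis, 36 above the top face (91 above the table); box x = -78, y = 48 when shut, y = 98 when drawn.
- cover (a joint): Slide (m) of the flat plywood cover (136 in x, 148 in y, its top 11 above the box's top face) along box -x, towards the robot: 0 shut, 0.14 fully open (stop); fully open means over 0.12. Captive in its runners; drag about 2.5 N, stays where left.
- cover_handle (a point): Wooden bar handle on the cover's middle: 14 thick (box x), 70 long (box y), from 11 to 49 above the box's top face. This point is at its middle, 34 above the top face (89 above the table), and moves with the cover: box x = 2 shut, -138 open, y = -66.
- soap_center (a point): Centre of the pale soap bar lying flat on the well's floor, under the cover: 80 (its x) by 50 (its y) by 32 high, about 0.14 kg; its x axis lies along the box's x within 0.1 rad. It lies 0 to 11 further in x and up to 18 off in y from the well's centre.
- scale_top (a point): Centre of the top of the steel weighing platform, 28 above the table; the platform is 145 (x) by 160 (y), axes along the scale's. The scale is a white kitchen scale, 200 by 170, fixed to the table to the left or right of the box, its dark display on the side nearest the robot.
- mould: Dark red four-cell mould tray, 180 by 160 by 35, on the side of the box where the scale is not. Bystander; origin under its centre.
- bar_other: Another soap bar, 80 by 50 by 32, lying on the table: bystander, not the one to weigh. Origin at the centre of its underside.
- oil: Brown glass bottle, 50 diameter, 130 high: bystander. Origin at the centre of its underside.
- jar: Glass jar, 70 diameter, 90 high: bystander. Origin at the centre of its underside.
- cup: Steel cup, 72 diameter, 75 high: bystander. Origin at the centre of its underside.
- soap: The soap bar to be weighed, as soap_center, with its origin at the centre of its underside.

How it is judged:
By the outcome, as a careful person would: the job done as asked, in the order asked, and still so for the second after the job is handed in, with the robot touching nothing.
It also fails if it takes over 58 s, if anything falls off the work surface, if the arm or the gripper's body presses on something with over 40 N, if the wrist force passes 120 N, or if a joint passes its speed limit or range.

## Working session

There is one attempt and no reset: what is moved stays moved. The work goes in short steps, Python scripts to look and compute and a tool call to move; the robot and the scene stay as the last step left them, time stands still between calls to the robot, and variables do not carry over. Pictures are saved under pics/ and viewed, about 8 in all and at most 12, crops included, and the job is handed in when it is done.

Besides the shell and the picture viewer there is one more tool, called after "Request:" as a command line: name --argument value ..., lists and objects as JSON in quotes. jog_arm: Moves the arm, as the interface text tells. Its arguments: {"type":"object","properties":{"rows":{"type":"array"}},"required":["rows"]}

```bash
mkdir -p pics; python3 - <<'E'
from rig import bot
import cv2
o=bot.get_obs(); print(o)
for n in("top","side"):
    i=bot.camera_info(n); print(n,i)
    cv2.imwrite(f"pics/{n}0.png",bot.get_image(n)[:,:,::-1])
print(bot.camera_info("wrist"))
E
```

```text
{'t': 0.0, 'joints': array([-1.39563058e+00,  3.51227809e-01,  1.65245690e+00, -4.55198946e-05,
        1.13912254e+00, -8.45924996e-02]), 'joint_vel': array([-0.0003849 ,  0.00062303,  0.0001827 , -0.00078924,  0.00086277,
        0.00038945]), 'joint_torque': array([-1.80627809e-03, -5.06100905e+01, -2.91407669e+01, -1.74130382e-04,
        4.45593148e-03, -1.47345006e-06]), 'tcp_pos': array([ 0.14122211, -0.53119479,  0.23075058]), 'eef_rot': array([ 0.09155306, -0.09162114,  0.70157853, -0.70072189]), 'contact_force': array([-0.42006066,  0.87015485,  0.23398851]), 'moment': array([-0.04763525, -0.06850328, -0.06567951]), 'width': 0.08548995179710138}
top {'fovy': 55.9841646940233, 'cx': 318.73456942858206, 'cy': 236.93942930790115, 'pose': array([[-0.01549845,  0.9823214 , -0.18655956,  0.3774914 ],
       [-0.99976555, -0.01804614, -0.01196558, -0.01369226],
       [-0.01512072,  0.18633037,  0.98237078,  1.21420107],
       [ 0.        ,  0.        ,  0.        ,  1.        ]])}
side {'fovy': 54.843896768544774, 'cx': 320.19202958703823, 'cy': 232.02239061693055, 'pose': array([[-0.98377084,  0.08628543, -0.15732053,  0.42625823],
       [-0.17929969, -0.50607998,  0.84364369,  0.76764968],
       [-0.00682261,  0.85815959,  0.51333768,  0.55380166],
       [ 0.        ,  0.        ,  0.        ,  1.        ]])}
{'fovy': 63.86297716688752, 'cx': 317.85057852522414, 'cy': 241.8041321061554, 'pose': array([[ 2.56253667e-01,  9.15035483e-01,  3.11519056e-01,
         2.21738714e-01],
       [-9.66609547e-01,  2.42648609e-01,  8.23871062e-02,
        -5.09863850e-01],
       [-2.02540237e-04, -3.22229292e-01,  9.46661630e-01,
         3.73390416e-01],
       [ 0.00000000e+00,  0.00000000e+00,  0.00000000e+00,
         1.00000000e+00]])}
```

View pics/top0.png

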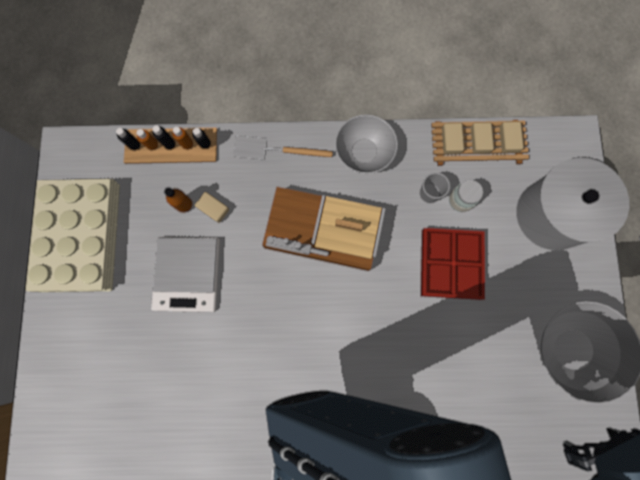

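View pics/side0.png

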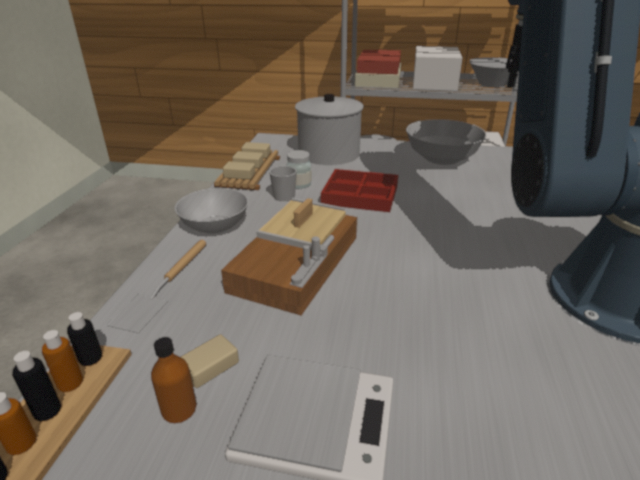

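The top view shows the box centred near (325,230), scale on the left (platform ~(188,265)), mould on the right. The knob and post are near (290,240). The side view shows both upright posts at about (307,255) and (316,247).

```bash
cat > h.py <<'E'
import numpy as np, cv2
from rig import bot
from scipy.spatial.transform import Rotation as R
def cam(n):
    i=bot.camera_info(n); return i
def ray(i,u,v):
    f=240/np.tan(np.radians(i["fovy"]/2)); P=i["pose"]
    d=P[:3,:3]@np.array([(u-i["cx"])/f,-(v-i["cy"])/f,-1]); return P[:3,3],d/np.linalg.norm(d)
def plane(i,u,v,z):
    c,d=ray(i,u,v); return c+d*(z-c[2])/d[2]
def pix(i,p):
    f=240/np.tan(np.radians(i["fovy"]/2)); q=i["pose"][:3,:3].T@(np.array(p)-i["pose"][:3,3])
    return np.array([i["cx"]+f*q[0]/-q[2], i["cy"]-f*q[1]/-q[2]])
def tri(ia,a,ib,b):
    c1,d1=ray(ia,*a);c2,d2=ray(ib,*b)
    s=np.linalg.lstsq(np.c_[d1,-d2],c2-c1,rcond=None)[0]
    p,q=c1+s[0]*d1,c2+s[1]*d2; return (p+q)/2,np.linalg.norm(p-q)
def rot():
    o=bot.get_obs(); w,x,y,z=o["eef_rot"]; return o["tcp_pos"],R.from_quat([x,y,z,w]).as_matrix()
E
python3 - <<'E'
from h import *
np.set_printoptions(precision=4,suppress=True)
p,M=rot(); print(p);print(M)
it=cam("top"); im=cv2.imread("pics/top0.png"); hsv=cv2.cvtColor(im,cv2.COLOR_BGR2HSV)
# box wood + cover
m=cv2.inRange(hsv,(5,80,40),(25,255,255)); m[:170]=0;m[290:]=0;m[:,:250]=0;m[:,400:]=0
m=cv2.morphologyEx(m,cv2.MORPH_CLOSE,np.ones((9,9)))
c=max(cv2.findContours(m,0,2)[0],key=cv2.contourArea); r=cv2.minAreaRect(c);b=cv2.boxPoints(r);print(r)
for q in b: print(q,plane(it,*q,.055))
# scale platform+body: not table-coloured; white panel
m=cv2.inRange(hsv,(0,0,185),(179,40,255)); m[:225]=0;m[330:]=0;m[:,:140]=0;m[:,235:]=0
c=max(cv2.findContours(m,0,2)[0],key=cv2.contourArea); r=cv2.minAreaRect(c);b=cv2.boxPoints(r);print(r)
for q in b: print(q,plane(it,*q,.025))
for q in [(160,238),(217,238),(218,290),(155,290)]: print('plat',plane(it,*q,.028))
E
```

```text
[ 0.1413 -0.5312  0.2308]
[[-0.9664 -0.0002  0.2569]
 [-0.2569  0.001  -0.9664]
 [-0.0001 -1.     -0.001 ]]
((322.5619812011719, 227.57080078125), (110.98624420166016, 64.02545928955078), 11.944175720214844)
[261.645  247.4057] [0.5726 0.1497 0.055 ]
[274.8956 184.7664] [0.7419 0.1155 0.055 ]
[383.479  207.7359] [ 0.673  -0.1717  0.055 ]
[370.2284 270.3752] [ 0.5077 -0.1307  0.055 ]
((182.08444213867188, 301.2917175292969), (61.899620056152344, 18.940811157226562), 1.5074357986450195)
[150.8962 309.9447] [0.417  0.4428 0.025 ]
[151.3945 291.0104] [0.4664 0.4442 0.025 ]
[213.2727 292.6388] [0.4594 0.2803 0.025 ]
[212.7744 311.573 ] [0.4103 0.2803 0.025 ]
plat [0.6077 0.4274 0.028 ]
plat [0.6049 0.2737 0.028 ]
plat [0.4659 0.2673 0.028 ]
plat [0.4686 0.4336 0.028 ]
```

Request:
jog_arm --rows '[[[1, -0.0374, -0.001, -0.028, 0], [1, -0.0374, -0.001, -0.028, 0], [1, -0.0374, -0.001, -0.028, 0], [1, -0.0374, -0.001, -0.028, 0], [1, -0.0374, -0.001, -0.028, 0]]]'

```text
t: 0.6
tcp_pos: [0.2868, -0.3465, 0.2362]
eef_rot: [0.091, -0.091, 0.701, -0.701]
contact_force: [1.0, -0.9, 0.1]
width: 0.0857
```

Request:
jog_arm --rows '[[[1, -0.0374, -0.001, -0.028, 0], [1, -0.0374, -0.001, -0.028, 0], [1, -0.0374, -0.001, -0.028, 0], [1, -0.0374, -0.001, -0.028, 0], [1, -0.0374, -0.001, -0.028, 0]]]'

```text
t: 1.1
tcp_pos: [0.4316, -0.1631, 0.2413]
eef_rot: [-0.092, 0.092, -0.701, 0.701]
contact_force: [-0.1, -0.7, 0.2]
width: 0.0855
```

Request:
jog_arm --rows '[[[1, -0.0374, -0.001, -0.028, 0], [1, -0.0374, -0.001, -0.028, 0], [1, -0.0374, -0.001, -0.028, 0], [1, -0.0374, -0.001, -0.028, 0], [1, -0.0374, -0.001, -0.028, 0]]]'

```text
t: 1.6
tcp_pos: [0.5764, 0.0204, 0.2461]
eef_rot: [0.091, -0.092, 0.701, -0.701]
contact_force: [0.3, -1.1, 0.6]
width: 0.0854
```

Request:
jog_arm --rows '[[[1, 0, 0, 0, -7.8], [1, 0, 0, 0, -7.8], [1, 0, 0, 0, -7.8], [1, 0, 0, 0, -7.8], [1, 0, 0, 0, -7.8]]]'

```text
t: 2.1
tcp_pos: [0.5754, 0.0186, 0.2459]
eef_rot: [0.322, -0.322, 0.63, -0.629]
contact_force: [-0.2, -0.1, 0.1]
width: 0.0852
```

Request:
jog_arm --rows '[[[1, 0, 0, 0, -7.8], [1, 0, 0, 0, -7.8], [1, 0, 0, 0, -7.8], [1, 0, 0, 0, 0]]]'

```text
t: 2.5
tcp_pos: [0.5754, 0.0185, 0.2459]
eef_rot: [0.442, -0.442, 0.552, -0.552]
contact_force: [-0.0, -0.3, -0.3]
width: 0.0855
```

```bash
python3 - <<'E'
from h import *
np.set_printoptions(precision=4,suppress=True)
p,M=rot(); print(p);print(M)
i=cam("wrist"); np.save("w1.npy",i,allow_pickle=True); cv2.imwrite("pics/w1.png",bot.get_image("wrist")[:,:,::-1]); print(bot.get_obs()["t"],i["pose"])
E
```

```text
[0.5754 0.0185 0.2459]
[[-0.2181 -0.0007  0.9759]
 [-0.9759  0.     -0.2181]
 [ 0.0001 -1.     -0.0007]]
2.55 [[ 0.9758  0.2069  0.0712  0.5939]
 [-0.2188  0.9235  0.315   0.0997]
 [-0.0006 -0.3229  0.9464  0.3885]
 [ 0.      0.      0.      1.    ]]
```

View pics/w1.png

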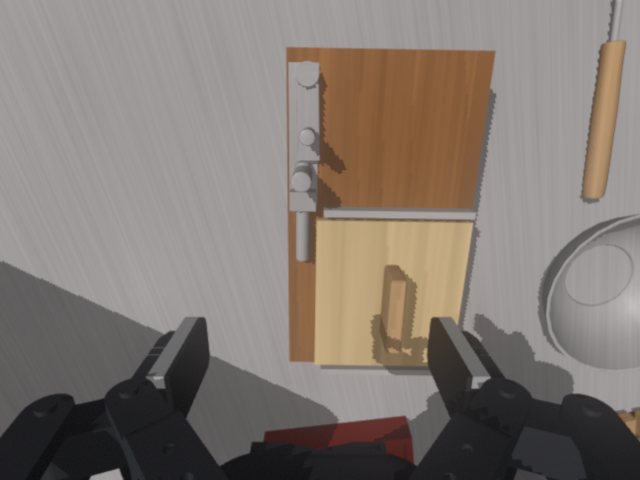

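The wrist view shows the box square-on. Its deck corners are (287,48) and (494,51), with the lower left at (290,362). The pivot is at (308,73), the post top at (307,136), the knob top at (302,180) and the handle top at about (397,312).

```bash
cat >> h.py <<'E'
np.set_printoptions(precision=4,suppress=True)
E
python3 - <<'E'
from h import *
i=np.load("w1.npy",allow_pickle=True).item()
im=cv2.imread("pics/w1.png");hsv=cv2.cvtColor(im,cv2.COLOR_BGR2HSV)
m=cv2.inRange(hsv,(5,120,60),(16,255,255)); m[:,:280]=0;m[215:]=0;m[:,510:]=0
c=max(cv2.findContours(m,0,2)[0],key=cv2.contourArea)
q=c[:,0,:].astype(float)
s=q.sum(1);d=q[:,0]-q[:,1]
A,B=q[s.argmin()],q[d.argmax()]
P=[plane(i,*A,.055),plane(i,*B,.055),plane(i,290,362,.055)]
print(A,B,P)
x=P[1]-P[0]; y=P[0]-P[2]
print(np.linalg.norm(x),np.linalg.norm(y),np.degrees(np.arctan2(x[1],x[0])),np.degrees(np.arctan2(-y[0],y[1])))
for yaw in [np.arctan2(x[1]-y[0],x[0]+y[1])]:
    Rz=np.array([[np.cos(yaw),-np.sin(yaw)],[np.sin(yaw),np.cos(yaw)]])
    loc=np.array([[-.092,.145],[.072,.145],[-.092,-.145]])
    o=np.mean([p[:2]-Rz@l for p,l in zip(P,loc)],0); print(yaw,np.degrees(yaw),o)
f=lambda u,v,z:Rz.T@(plane(i,u,v,z)[:2]-o)
for n,u,v,z in [("pivot",308,73,.067),("post",307,136,.105),("knob",302,180,.105),("handle",397,312,.104)]:
    print(n,f(u,v,z),plane(i,u,v,z))
np.save("box.npy",np.r_[o,yaw])
E
```

```text
[288.  48.] [493.  52.] [array([0.581 , 0.1498, 0.055 ]), array([0.737 , 0.1119, 0.055 ]), array([ 0.5125, -0.132 ,  0.055 ])]
0.1605100019766931 0.2900598774055314 -13.65008572313699 -13.666312937163989
-0.23842126430579436 -13.660532190895118 [ 0.6351 -0.0125]
pivot [-0.0747  0.1263] [0.5923 0.1279 0.067 ]
post [-0.0741  0.0819] [0.5824 0.0846 0.105 ]
knob [-0.0775  0.0505] [0.5717 0.0549 0.105 ]
handle [ 0.002  -0.0583] [ 0.6233 -0.0697  0.104 ]
```

Request:
jog_arm --rows '[[[1, 0, 0, 0, 1.1], [1, -0.0325, 0, -0.0045, 0], [1, -0.0325, 0, -0.0045, 0], [1, 0, 0.045, 0, 0], [1, 0, 0.045, 0, 0]]]'

```text
t: 3.05
tcp_pos: [0.583, 0.0848, 0.1561]
eef_rot: [-0.436, 0.435, -0.556, 0.558]
contact_force: [0.4, 0.2, -1.2]
width: 0.0855
```

```bash
cat >> h.py <<'E'
def where():
    o=np.load("box.npy"); p,M=rot(); c,s=np.cos(o[2]),np.sin(o[2]); d=p[:2]-o[:2]
    ob=bot.get_obs()
    print("t",ob["t"],"box xy",c*d[0]+s*d[1],-s*d[0]+c*d[1],"z",p[2],"yaw rel",np.degrees(np.arctan2(M[1,2],M[0,2])-o[2]),"w",ob["width"],"F",ob["contact_force"],"j6",ob["joints"][5])
E
python3 - <<'E'
from h import *
where()
i=cam("wrist"); np.save("w2.npy",i,allow_pickle=True); cv2.imwrite("pics/w2.png",bot.get_image("wrist")[:,:,::-1])
E
```

```text
t 3.05 box xy -0.07360018623705387 0.08223934293313372 z 0.15607982450960228 yaw rel -0.295893574265893 w 0.08551559216606747 F [ 0.3592  0.1634 -1.2187] j6 0.30895632940767803
```

View pics/w2.png

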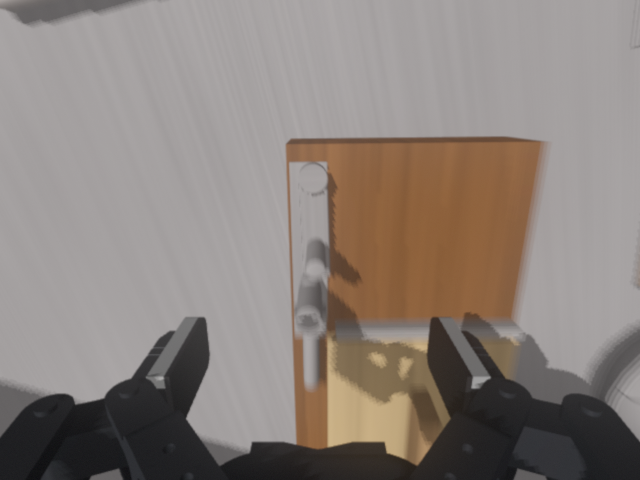

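The blurred view still has the post between the jaws (post top ~(316,268), knob top ~(309,320)). Lowering and gripping.

Request:
jog_arm --rows '[[[1, 0, 0.042, -0.0005, 0], [1, 0, 0.042, 0, 0], [0, 0, 0, 0, 0], [0, 0, 0, 0, 0], [0, 0, 0, 0, 0]]]'

```text
t: 3.6
tcp_pos: [0.5834, 0.0839, 0.075]
eef_rot: [-0.437, 0.435, -0.556, 0.557]
contact_force: [0.0, 0.5, 0.4]
width: 0.0441
```

Request:
jog_arm --rows '[[[0, 0, 0, 0, 0], [0, 0, 0, 0, 0], [0, 0, 0, 0, 0], [0, 0, 0, 0, 0]]]'

```text
t: 4.0
tcp_pos: [0.5826, 0.0838, 0.0738]
eef_rot: [-0.437, 0.436, -0.556, 0.557]
contact_force: [-2.2, -1.0, 8.8]
width: 0.0104
```

Request:
jog_arm --rows '[[[0, -0.0014, 0, 0.0111, 0], [0, -0.0041, 0, 0.0105, 0], [0, -0.0066, 0, 0.0091, 0]]]'

```text
t: 4.3
tcp_pos: [0.6145, 0.0879, 0.0736]
eef_rot: [0.436, -0.437, 0.557, -0.556]
contact_force: [-14.7, 0.1, 8.1]
width: 0.0105
```

Request:
jog_arm --rows '[[[0, -0.0086, 0, 0.0072, 0], [0, -0.0101, 0, 0.0048, 0], [0, -0.01, 0, 0.002, 0], [0, 0, 0, 0, 0]]]'

```text
t: 4.7
tcp_pos: [0.6342, 0.1146, 0.0734]
eef_rot: [0.436, -0.437, 0.557, -0.556]
contact_force: [-10.3, 5.2, 12.4]
width: 0.0102
```

```bash
python3 - <<'E'
from h import *
where()
E
```

```text
t 4.7 box xy -0.030891980281723682 0.12330134332079014 z 0.07340356876400601 yaw rel -0.1139548020921847 w 0.010213577969753727 F [-10.3104   5.171   12.3983] j6 0.34543042539408136
```

Request:
jog_arm --rows '[[[0.5, 0, 0, 0, 0], [0.5, 0, 0, 0, 0], [0.5, 0, 0, 0, 0], [0.5, 0, -0.025, 0, 0], [0.6, 0, -0.03, 0, 0]]]'

```text
t: 5.2
tcp_pos: [0.6344, 0.1125, 0.1269]
eef_rot: [0.435, -0.437, 0.557, -0.556]
contact_force: [-0.7, 0.5, 0.7]
width: 0.0511
```

Request:
jog_arm --rows '[[[0.6, 0.0365, 0, -0.0233, 0], [0.6, 0.0365, 0, -0.0233, 0], [0.6, 0, 0, 0, 0]]]'

```text
t: 5.5
tcp_pos: [0.5692, 0.0505, 0.1272]
eef_rot: [0.435, -0.437, 0.557, -0.557]
contact_force: [1.1, 1.1, 0.2]
width: 0.0514
```

```bash
python3 - <<'E'
from h import *
where()
i=cam("wrist"); np.save("w3.npy",i,allow_pickle=True); cv2.imwrite("pics/w3.png",bot.get_image("wrist")[:,:,::-1])
E
```

```text
t 5.5 box xy -0.07891843493662032 0.04572302926950056 z 0.12716282179173313 yaw rel -0.27995063727037367 w 0.05137779285609154 F [1.0856 1.0796 0.1577] j6 0.2510103349606837
```

View pics/w3.png

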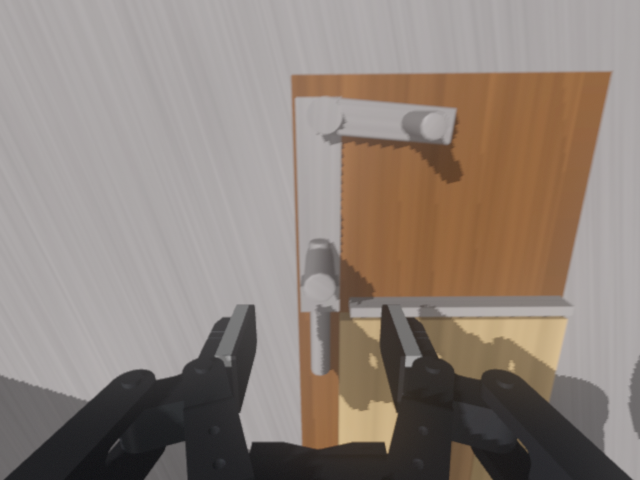

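The keeper has swung to roughly 1.5 rad, pointing along box +x (post top at (432,126)). The knob (320,287) is centred between the jaws.

Request:
jog_arm --rows '[[[0.6, -0.0035, 0.025, 0.0005, 0], [0.6, 0, 0.025, 0, 0], [0, 0, 0, 0, 0], [0, 0, 0, 0, 0], [0, 0, 0, 0, 0]]]'

```text
t: 6.05
tcp_pos: [0.5713, 0.0574, 0.078]
eef_rot: [0.435, -0.438, 0.558, -0.555]
contact_force: [-16.7, 4.4, 1.8]
width: 0.0141
```

Request:
jog_arm --rows '[[[0, 0, 0, 0, 0], [0, 0, 0, 0, 0], [0, -0.01, 0, 0, 0], [0, -0.02, 0, 0, 0]]]'

```text
t: 6.45
tcp_pos: [0.578, 0.0854, 0.078]
eef_rot: [0.434, -0.438, 0.558, -0.555]
contact_force: [-18.1, -0.0, 6.7]
width: 0.0142
```

Request:
jog_arm --rows '[[[0, -0.015, 0, 0, 0], [0, -0.006, 0, 0, 0], [0, 0, 0, 0, 0]]]'

```text
t: 6.75
tcp_pos: [0.5829, 0.1061, 0.078]
eef_rot: [0.434, -0.439, 0.558, -0.555]
contact_force: [-20.1, -1.5, 8.7]
width: 0.0141
```

```bash
python3 - <<'E'
from h import *
where()
E
```

```text
t 6.75 box xy -0.07869823553441416 0.10296533726195313 z 0.07796101127876127 yaw rel -0.09022766414797727 w 0.014142556889614166 F [-20.1493  -1.4966   8.7093] j6 0.34238364453836456
```

Request:
jog_arm --rows '[[[0, -0.004, 0, 0, 0], [0, 0, 0, 0, 0]]]'

```text
t: 6.95
tcp_pos: [0.583, 0.1066, 0.0779]
eef_rot: [0.432, -0.441, 0.557, -0.556]
contact_force: [-24.2, -25.2, 14.4]
width: 0.014
```

Request:
jog_arm --rows '[[[0.45, 0, 0, 0, 0], [0.45, 0, 0, 0, 0], [0.45, 0, 0, 0, 0], [0.45, 0, -0.03, 0, 0], [0.45, 0, -0.03, 0, 0]]]'

```text
t: 7.45
tcp_pos: [0.5868, 0.11, 0.1381]
eef_rot: [0.436, -0.436, 0.557, -0.556]
contact_force: [1.0, -0.4, 0.3]
width: 0.0385
```

```bash
python3 - <<'E'
from h import *
where()
E
```

```text
t 7.45 box xy -0.07584129620242895 0.10770172705858069 z 0.1380831441355484 yaw rel -0.13531583299603656 w 0.03851909504032728 F [ 0.9667 -0.3865  0.3116] j6 0.34804658581923836
```

Request:
jog_arm --rows '[[[0.7, 0.0432, 0, 0.0193, 0], [0.7, 0.0432, 0, 0.0193, 0], [0.7, 0.0432, 0, 0.0193, 0], [0.7, 0.0432, 0, 0.0193, 0], [0.7, 0, 0, 0, 0]]]'

```text
t: 7.95
tcp_pos: [0.6217, -0.0814, 0.138]
eef_rot: [-0.435, 0.435, -0.557, 0.558]
contact_force: [-0.5, 0.8, -0.0]
width: 0.0601
```

```bash
python3 - <<'E'
from h import *
where()
i=cam("wrist"); np.save("w4.npy",i,allow_pickle=True); cv2.imwrite("pics/w4.png",bot.get_image("wrist")[:,:,::-1])
E
```

```text
t 7.95 box xy 0.003238324500462462 -0.07009019274270456 z 0.1379548849857072 yaw rel -0.3980549478214267 w 0.0600809420535967 F [-0.5309  0.7786 -0.0485] j6 0.041688537842489604
```

View pics/w4.png

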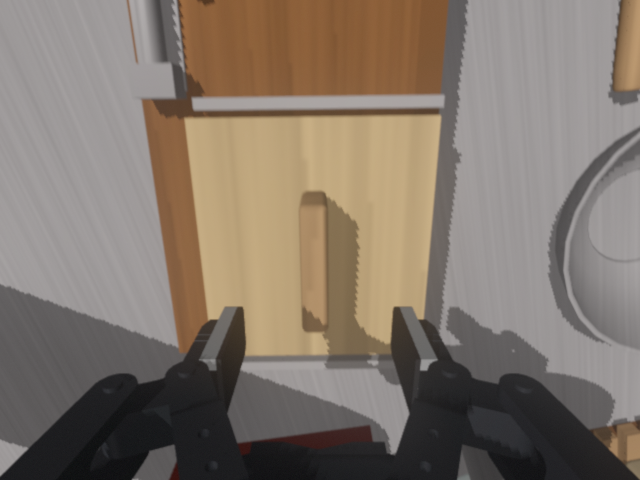

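The tongue is withdrawn behind its housing. The handle spans (302–327, 192–330), with its centre ~(314,262), about centred between the jaws.

Request:
jog_arm --rows '[[[0.7, -0.004, 0.031, -0.0015, 0], [0.7, 0, 0.031, 0, 0], [0, 0, 0, 0, 0], [0, 0, 0, 0, 0], [0, 0, 0, 0, 0]]]'

```text
t: 8.5
tcp_pos: [0.6211, -0.0719, 0.0772]
eef_rot: [-0.437, 0.436, -0.556, 0.557]
contact_force: [-0.2, -0.6, 1.3]
width: 0.0166
```

Request:
jog_arm --rows '[[[0, 0, 0, 0, 0], [0, 0, 0, 0, 0], [0, 0, 0, 0, 0]]]'

```text
t: 8.8
tcp_pos: [0.6212, -0.072, 0.0774]
eef_rot: [-0.437, 0.435, -0.556, 0.557]
contact_force: [-0.1, 3.1, 7.6]
width: 0.0134
```

Request:
jog_arm --rows '[[[0, 0, 0, -0.015, 0], [0, 0, 0, -0.025, 0], [0, 0, 0, -0.025, 0], [0, 0, 0, -0.025, 0], [0, 0, 0, 0, 0]]]'

```text
t: 9.3
tcp_pos: [0.5316, -0.0506, 0.0774]
eef_rot: [-0.437, 0.436, -0.556, 0.557]
contact_force: [-2.9, -0.8, 7.6]
width: 0.0132
```

Request:
jog_arm --rows '[[[0, 0, 0, -0.025, 0], [0, 0, 0, -0.017, 0], [0, 0, 0, -0.009, 0], [0, 0, 0, 0, 0]]]'

```text
t: 9.7
tcp_pos: [0.4861, -0.0397, 0.0774]
eef_rot: [-0.438, 0.434, -0.554, 0.559]
contact_force: [9.3, -7.5, 0.2]
width: 0.013
```

```bash
python3 - <<'E'
from h import *
where()
E
```

```text
t 9.7 box xy -0.13834343699153298 -0.061587541213578526 z 0.07741251363517251 yaw rel -0.11692367568483648 w 0.012968728060033104 F [ 9.2721 -7.455   0.2081] j6 0.0651911377103433
```

Request:
jog_arm --rows '[[[0.5, 0, 0, 0, 0], [0.5, 0, 0, 0, 0], [0.5, 0, 0, 0, 0], [1, 0, -0.04, 0, 0], [1, 0, -0.04, 0.02, 0]]]'

```text
t: 10.2
tcp_pos: [0.5004, -0.0428, 0.1555]
eef_rot: [0.435, -0.437, 0.558, -0.555]
contact_force: [1.7, -0.1, 0.4]
width: 0.0701
```

Request:
jog_arm --rows '[[[1, 0.0015, -0.02, 0.042, 0], [1, 0.0015, -0.02, 0.042, 0], [1, 0.0015, -0.02, 0.042, 0], [1, 0, 0, 0, -8.5], [1, 0, 0, 0, -8.5]]]'

```text
t: 10.7
tcp_pos: [0.6245, -0.078, 0.2154]
eef_rot: [0.515, -0.515, 0.484, -0.485]
contact_force: [-1.0, 0.5, -0.5]
width: 0.0855
```

Request:
jog_arm --rows '[[[1, 0, 0, 0, -8.5], [1, 0, 0, 0, -8.5], [1, 0, 0, 0, -8.5], [1, 0, 0, 0, -8.5], [1, 0, 0, 0, -8.5]]]'

```text
t: 11.2
tcp_pos: [0.6236, -0.0776, 0.2152]
eef_rot: [-0.656, 0.656, -0.265, 0.264]
contact_force: [0.2, 0.5, -0.1]
width: 0.0856
```

Request:
jog_arm --rows '[[[1, 0, 0, 0, -8.5], [1, 0, 0, 0, -8.5], [1, 0, 0, 0, -8.5], [1, 0, 0, 0, -5], [1, 0, 0, 0, 0]]]'

```text
t: 11.7
tcp_pos: [0.6236, -0.0777, 0.2152]
eef_rot: [0.702, -0.702, 0.085, -0.084]
contact_force: [-0.1, -0.6, -0.2]
width: 0.0852
```

```bash
python3 - <<'E'
from h import *
where()
i=cam("wrist"); np.save("w5.npy",i,allow_pickle=True); cv2.imwrite("pics/w5.png",bot.get_image("wrist")[:,:,::-1])
E
```

```text
t 11.7 box xy 0.004264258612317679 -0.06600260882549032 z 0.21519147093456073 yaw rel 89.91577811939415 w 0.08517161776975245 F [-0.0658 -0.6051 -0.2229] j6 -1.5289326262301983
```

View pics/w5.png

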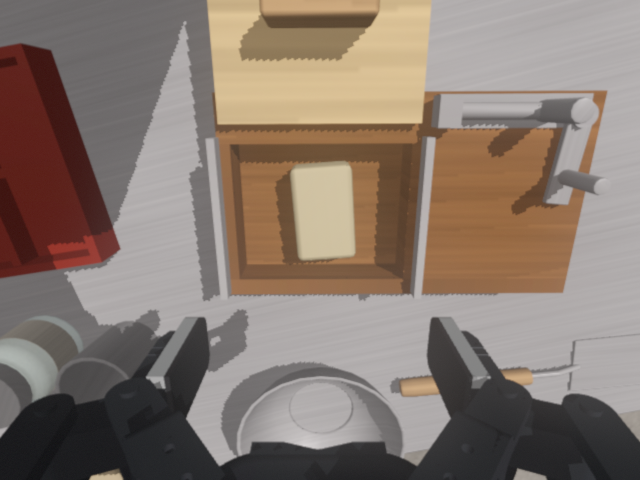

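The cover is fully open and the bolt is drawn. The soap lies in the well at about (323,211), slightly turned.

```bash
python3 - <<'E'
from h import *
i=np.load("w5.npy",allow_pickle=True).item()
im=cv2.imread("pics/w5.png");hsv=cv2.cvtColor(im,cv2.COLOR_BGR2HSV)
m=cv2.inRange(hsv,(15,40,140),(35,150,255)); m[:145]=0;m[275:]=0;m[:,:245]=0;m[:,:245]=0;m[:,400:]=0
c=max(cv2.findContours(m,0,2)[0],key=cv2.contourArea)
b=np.load("box.npy")
W=np.array([plane(i,*q[0],.049)[:2] for q in c],np.float32)
r=cv2.minAreaRect(W*1000); print(r,cv2.contourArea(c))
B=cv2.boxPoints(r)/1000; ctr=np.array(r[0])/1000
e=max([B[1]-B[0],B[2]-B[1]],key=np.linalg.norm); e=e if e[0]>0 else -e
yaw=np.degrees(np.arctan2(e[1],e[0])); print("yaw",yaw,"rel box",yaw-np.degrees(b[2]))
c_,s_=np.cos(b[2]),np.sin(b[2]);d=ctr-b[:2]
print("box",c_*d[0]+s_*d[1],-s_*d[0]+c_*d[1],"world",ctr)
p,M=rot(); v=np.r_[ctr,0]-p; v[2]=0; print("tool shift",M.T@v, "z",p[2])
t=bot.camera_info("top")
E
```

```text
((621.30078125, -71.91536712646484), (50.940086364746094, 83.13367462158203), 79.55679321289062) 5703.0
yaw -10.443202 rel box 3.2173301721573253
box 0.0006537646740606123 -0.06094617380679002 world [ 0.6213 -0.0719]
tool shift [-0.0037  0.      0.005 ] z 0.2152280941510126
```

Request:
jog_arm --rows '[[[0.85, -0.002, 0, 0.005, -3.2], [0.85, 0, 0.045, 0, 0], [0.85, 0, 0.045, 0, 0], [0.85, 0, 0.04, 0, 0], [0.85, 0, 0, 0, 0]]]'

```text
t: 12.25
tcp_pos: [0.6199, -0.0719, 0.0803]
eef_rot: [0.704, -0.704, 0.07, -0.063]
contact_force: [0.2, -0.9, 0.6]
width: 0.0727
```

```bash
python3 - <<'E'
from h import *
where()
i=cam("wrist"); np.save("w6.npy",i,allow_pickle=True); cv2.imwrite("pics/w6.png",bot.get_image("wrist")[:,:,::-1])
E
```

```text
t 12.25 box xy -0.0006963370918186655 -0.06122475202312411 z 0.08031957702043804 yaw rel 92.89871660814237 w 0.0726801809723805 F [ 0.1751 -0.9302  0.6438] j6 -1.572983230758549
```

View pics/w6.png

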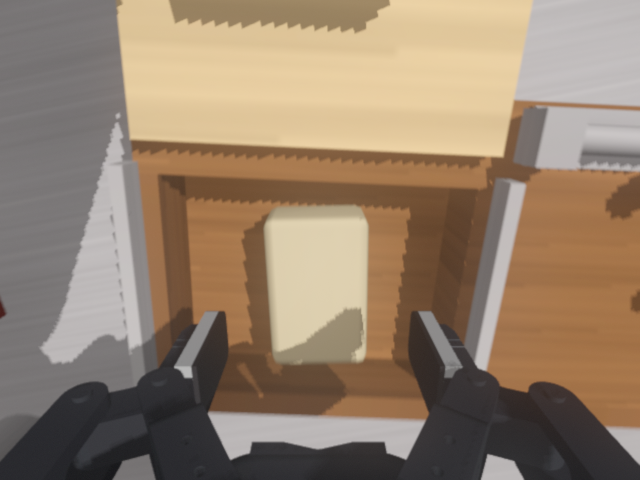

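The soap (268–367, 207–362) is square between the pads. Going down the last 6 cm and gripping.

Request:
jog_arm --rows '[[[0.85, 0.003, 0.03, 0, 0], [0.85, 0, 0.03, 0, 0], [0, 0, 0, 0, 0], [0, 0, 0, 0, 0], [0, 0, 0, 0, 0]]]'

```text
t: 12.8
tcp_pos: [0.6274, -0.0733, 0.028]
eef_rot: [-0.704, 0.704, -0.064, 0.067]
contact_force: [-0.5, -0.1, -0.8]
width: 0.0488
```

Request:
jog_arm --rows '[[[0, 0, 0, 0, 0], [0, 0, 0, 0, 0], [0, 0, -0.015, 0, 0], [0, 0, -0.03, 0, 0]]]'

```text
t: 13.2
tcp_pos: [0.6248, -0.0728, 0.0701]
eef_rot: [0.704, -0.704, 0.067, -0.064]
contact_force: [-1.0, 0.3, -0.7]
width: 0.0489
```

Request:
jog_arm --rows '[[[0, 0, -0.04, 0, 0], [0, 0, -0.04, 0, 0], [0, 0, -0.035, 0, 0], [0, 0, 0, 0, 0]]]'

```text
t: 13.6
tcp_pos: [0.6282, -0.0734, 0.192]
eef_rot: [-0.704, 0.704, -0.062, 0.069]
contact_force: [0.8, 0.9, -1.2]
width: 0.0487
```

```bash
python3 - <<'E'
from h import *
where()
i=bot.camera_info("top"); im=bot.get_image("top")[:,:,::-1]; cv2.imwrite("pics/top1.png",im); np.save("t1.npy",i,allow_pickle=True)
s=bot.camera_info("side"); im2=bot.get_image("side")[:,:,::-1]; cv2.imwrite("pics/side1.png",im2)
a=cv2.resize(im[215:325,130:240],(480,480),interpolation=cv2.INTER_CUBIC)
cv2.imwrite("pics/c1.png",np.hstack([a,cv2.resize(im2,(320,240))[:, :].repeat(2,0)]))
E
```

```text
t 13.6 box xy 0.007679998434229518 -0.06075325525109203 z 0.19202571090605342 yaw rel 93.04505935623686 w 0.04869848581183356 F [ 0.7679  0.9054 -1.2054] j6 -1.5754342514207054
```

View pics/c1.png

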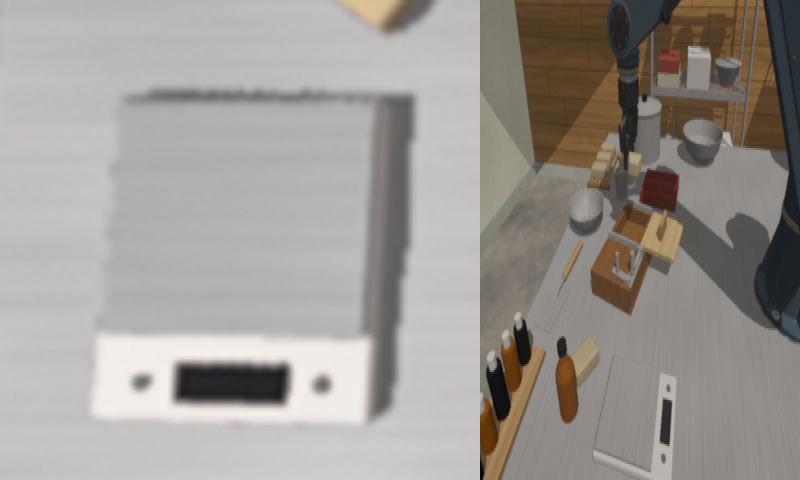

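The soap is held (width 48.7 mm). In the crop the platform corners are (122,97), (378,97), (365,333), (103,333), and the display panel runs below them to y≈415.

```bash
python3 - <<'E'
from h import *
i=np.load("t1.npy",allow_pickle=True).item()
q=np.array([(122,97),(378,97),(365,333),(103,333)])/4.364+[130,215]
P=np.array([plane(i,*a,.028) for a in q])[:,:2]; print(P)
print("sizes",[np.linalg.norm(P[k]-P[(k+1)%4]) for k in range(4)])
x=(P[0]-P[3]+P[1]-P[2]); yw=np.arctan2(x[1],x[0]); C=P.mean(0); print("ctr",C,"yaw",np.degrees(yw))
# side view check
s=bot.camera_info("side"); im=cv2.imread("pics/side0.png")
for a in [(263,358),(362,365),(345,470),(232,452)]: print("side",plane(s,*a,.028))
print("proj ctr side",pix(s,np.r_[C,.028]))
p,M=rot(); print(p, np.degrees(np.arctan2(M[1,2],M[0,2])), "tool shift",M.T@(np.r_[C,p[2]]-p))
# soap held: wrist
w=cam("wrist"); np.save("w7.npy",w,allow_pickle=True); cv2.imwrite("pics/w7.png",bot.get_image("wrist")[:,:,::-1])
E
```

```text
[[0.6099 0.433 ]
 [0.607  0.2748]
 [0.4627 0.2787]
 [0.4653 0.4371]]
sizes [np.float64(0.1582909677779708), np.float64(0.14440568041440643), np.float64(0.15840954078452923), np.float64(0.1446973267139335)]
ctr [0.5362 0.3559] yaw -1.5999849042235965
side [0.6063 0.2859 0.028 ]
side [0.4564 0.2738 0.028 ]
side [0.4594 0.4413 0.028 ]
side [0.5999 0.4426 0.028 ]
proj ctr side [297.771  402.1316]
[ 0.626  -0.073   0.1865] 79.3816306379673 tool shift [-0.1673 -0.0003  0.405 ]
```

View pics/w7.png

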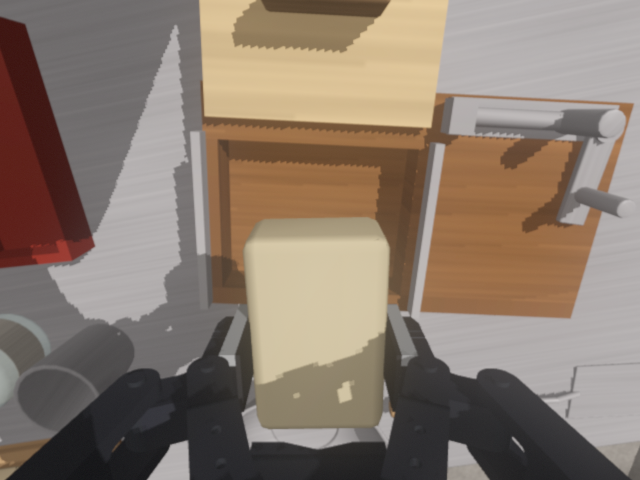

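```bash
python3 - <<'E'
from h import *
w=np.load("w7.npy",allow_pickle=True).item()
p,M=rot(); print(p,bot.get_obs()["t"])
top=.5*(plane(w,250,222,.212)+plane(w,386,222,.212)); bot_=.5*(plane(w,259,428,.212)+plane(w,381,428,.212))
print("len",np.linalg.norm(top-bot_),"offset in tool",M.T@((top+bot_)/2-p))
E
```

```text
[ 0.6255 -0.0729  0.1851] 13.75
len 0.08229105315649708 offset in tool [-0.0078 -0.0269  0.0005]
```

Request:
jog_arm --rows '[[[0, -0.016, 0, 0.0408, 0], [0, -0.016, 0, 0.0408, 0], [0, -0.016, 0, 0.0408, 0], [0, -0.016, 0, 0.0408, 0], [0, -0.016, 0, 0.0408, 0]]]'

```text
t: 14.25
tcp_pos: [0.5836, 0.1437, 0.1838]
eef_rot: [-0.704, 0.704, -0.066, 0.065]
contact_force: [0.7, -0.1, -1.8]
width: 0.0489
```

Request:
jog_arm --rows '[[[0, -0.016, 0, 0.0408, 0], [0, -0.016, 0, 0.0408, 0], [0, -0.016, 0, 0.0408, 0], [0, -0.016, 0, 0.0408, 0], [0, -0.016, 0, 0.0408, 0]]]'

```text
t: 14.75
tcp_pos: [0.5426, 0.3588, 0.1836]
eef_rot: [-0.703, 0.705, -0.066, 0.065]
contact_force: [0.6, -0.5, -2.0]
width: 0.0492
```

Request:
jog_arm --rows '[[[0, 0, 0, 0, -4.8], [0, 0, 0, 0, -4.8], [0, 0, 0.04, 0, 0], [0, 0, 0.04, 0, 0], [0, 0, 0, 0, 0]]]'

```text
t: 15.25
tcp_pos: [0.5404, 0.3555, 0.0988]
eef_rot: [-0.705, 0.709, -0.01, 0.003]
contact_force: [-0.9, -0.6, -2.4]
width: 0.0492
```

```bash
python3 - <<'E'
from h import *
p,M=rot(); print(p,np.degrees(np.arctan2(M[1,2],M[0,2])),bot.get_obs()["width"])
print("shift",M.T@(np.array([.5362,.357,p[2]])-p-M@np.array([-.0075,0,0])))
w=cam("wrist"); np.save("w8.npy",w,allow_pickle=True); cv2.imwrite("pics/w8.png",bot.get_image("wrist")[:,:,::-1])
E
```

```text
[0.5404 0.3555 0.0988] 88.98435071183542 0.0491810387663831
shift [0.0033 0.     0.0014]
```

View pics/w8.png

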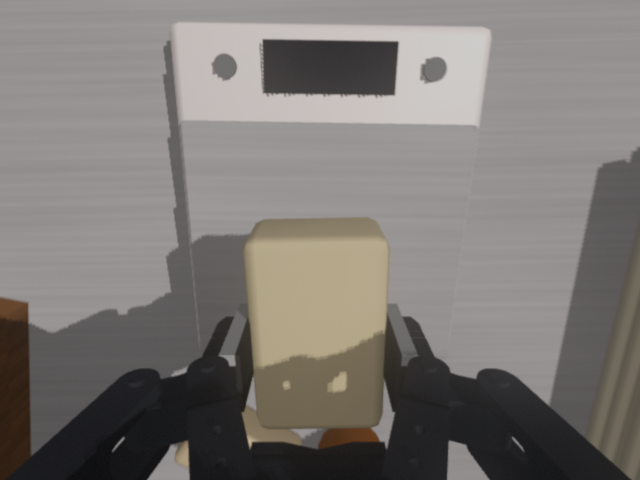

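The soap hangs square above the platform, whose front edge runs (182–478, 122). Lowering in decreasing steps.

Request:
jog_arm --rows '[[[0, 0.0033, 0.025, 0.002, 0], [0, 0, 0.02, 0, 0], [0, 0, 0.01, 0, 0], [0, 0, 0.003, 0, 0], [0, 0, 0, 0, 0]]]'

```text
t: 15.8
tcp_pos: [0.5477, 0.3596, 0.0483]
eef_rot: [0.707, -0.707, 0.006, -0.007]
contact_force: [0.3, -0.2, -1.5]
width: 0.0488
```

Request:
jog_arm --rows '[[[0, 0, 0.002, 0, 0], [0, 0, 0.002, 0, 0], [0, 0, 0, 0, 0]]]'

```text
t: 16.1
tcp_pos: [0.5473, 0.3595, 0.0435]
eef_rot: [0.707, -0.707, 0.006, -0.006]
contact_force: [-0.1, 0.7, -1.8]
width: 0.0489
```

Request:
jog_arm --rows '[[[0, 0, 0.003, 0, 0], [0, 0, 0.002, 0, 0], [0, 0, 0, 0, 0]]]'

```text
t: 16.4
tcp_pos: [0.547, 0.3593, 0.0379]
eef_rot: [-0.707, 0.707, -0.006, 0.006]
contact_force: [0.0, -0.2, -1.6]
width: 0.0491
```

Request:
jog_arm --rows '[[[0, 0, 0.002, 0, 0], [0, 0, 0, 0, 0]]]'

```text
t: 16.6
tcp_pos: [0.5471, 0.3594, 0.036]
eef_rot: [-0.707, 0.707, -0.006, 0.006]
contact_force: [0.2, 0.2, -2.2]
width: 0.0491
```

Request:
jog_arm --rows '[[[0, 0, 0.0015, 0, 0], [0, 0, 0, 0, 0]]]'

```text
t: 16.8
tcp_pos: [0.5473, 0.3595, 0.0353]
eef_rot: [0.707, -0.707, 0.006, -0.006]
contact_force: [-1.7, -1.2, 3.0]
width: 0.049
```

Contact is felt (Fz −2 → +3 N) at the expected height. Releasing and rising.

Request:
jog_arm --rows '[[[0.7, 0, 0, 0, 0], [0.8, 0, 0, 0, 0], [0.85, 0, 0, 0, 0], [0.85, 0, 0, 0, 0], [0.85, 0, -0.015, 0, 0]]]'

```text
t: 17.3
tcp_pos: [0.5462, 0.3588, 0.0485]
eef_rot: [-0.706, 0.708, -0.007, 0.005]
contact_force: [0.0, -0.2, 0.6]
width: 0.0725
```

Request:
jog_arm --rows '[[[0.9, 0, -0.04, 0, 0], [0.9, 0, -0.05, 0, 0], [0.9, 0, -0.05, 0, 0], [0.9, -0.03, 0, -0.04, 0], [0.9, -0.03, 0, -0.04, 0]]]'

```text
t: 17.8
tcp_pos: [0.4859, 0.2803, 0.1924]
eef_rot: [0.708, -0.706, 0.004, -0.007]
contact_force: [0.3, -0.7, -1.4]
width: 0.077
```

Request:
jog_arm --rows '[[[0.9, -0.03, 0, -0.04, 0], [0.9, -0.03, 0, -0.04, 0], [0.9, -0.03, 0, -0.04, 0], [0.9, 0, 0, 0, 0]]]'

```text
t: 18.2
tcp_pos: [0.3901, 0.1591, 0.1903]
eef_rot: [-0.707, 0.707, -0.008, 0.006]
contact_force: [0.4, 1.3, -0.0]
width: 0.0769
```

```bash
python3 - <<'E'
from h import *
where()
t=bot.camera_info("top"); im=np.ascontiguousarray(bot.get_image("top")[:,:,::-1]); cv2.imwrite("pics/top2.png",im)
hsv=cv2.cvtColor(im,cv2.COLOR_BGR2HSV)
m=cv2.inRange(hsv,(15,40,120),(35,160,255)); m[:232]=0;m[300:]=0;m[:,:150]=0;m[:,225:]=0
c=max(cv2.findContours(m,0,2)[0],key=cv2.contourArea)
W=np.array([plane(t,*q[0],.06)[:2] for q in c],np.float32)*1000; print(cv2.minAreaRect(W))
im2=bot.get_image("side")[:,:,::-1]
cv2.imwrite("pics/f.png",np.hstack([cv2.resize(im[150:330,130:400],(450,300)),cv2.resize(im2,(350,300))]))
E
```

```text
t 18.2 box xy -0.2785869023975182 0.10896310018934108 z 0.1902756791879705 yaw rel 102.54420252131844 w 0.0769145473519043 F [ 0.3797  1.2768 -0.0466] j6 -1.274037329270429
((542.5851440429688, 358.00946044921875), (80.74124145507812, 46.933189392089844), 2.1664347648620605)
```

View pics/f.png

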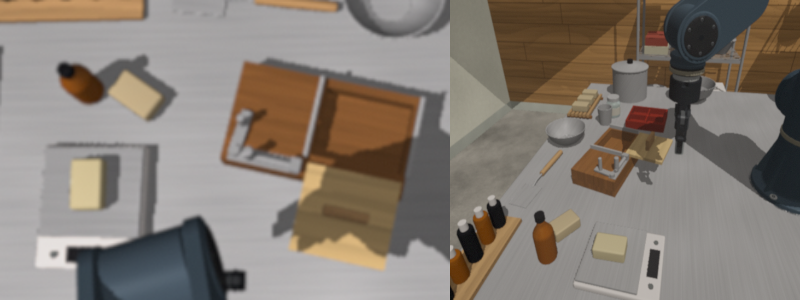

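The soap lies flat near the platform centre, about 6 mm off in the measurement. The box is open, the bolt drawn, the keeper clear, and the bystanders unmoved.

```bash
python3 -c "
from rig import bot
print(bot.finish_job())"
```

```text
the job is handed in; nothing more can be done
None
```

The job is done and handed in at about 18 s of the allowed 58 s, with the steps carried out in the order you asked.

- **Keeper:** I swung it to about 1.5 rad, judged from the gripper position and a wrist picture.
- **Bolt:** I drew it about 50 mm to its stop. Pushing 4 mm further gave a 25 N reaction and almost no movement.
- **Cover:** I slid it about 139 mm, where a reaction force showed it had reached its stop.
- **Soap:** I lowered it until I felt contact (vertical force from −2 to +3 N), released it, then moved the arm away.

**Last checks:** The final top view puts the soap at (0.542, 0.358), about 6 mm from the platform centre I measured at (0.536, 0.356). It lies flat and within about 4° of the scale's axes. The same pictures show the box open, the bolt drawn, the keeper clear and the gripper touching nothing. The bottle, the other soap bar and the mould look unmoved. I didn't measure any of the bystanders, and I checked the jar and cup only in the small side view.

**Disagreements:**
- TCP readings taken just after a move differed from the commanded pose by up to about 8 mm, so I set the soap down by force rather than by height.
- The top and side cameras placed the platform centre about 7 mm apart. I used the top view, which reproduced the platform's given size to within 2 mm.

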